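# Hold a gap probe centred in the guide of the chuck gauge stand

## Task

Lift the gap probe with the plain, flat-topped handle out of the rack (not the one with the ball on top) and lower it upright through the guide bush of the gauge stand, without the probe ever touching the stand or the chuck in it. Finish while still holding it there, still and upright, centred in the bore, with its tip about 10 mm above the face of the chuck. Leave the other probe and the other things where they are.

Things in the scene. Friction and masses are not known exactly. Their poses are not given: they have to be found in the camera images.
- probe: the gap probe to use, 140 mm long, about 50 to 100 g, with a plain cylindrical grey handle with a flat top. Round throughout. Origin at the tip, z along the axis from the tip up to the handle. From the tip: steel rod 8 mm in diameter up to 90 mm (the last 6 mm tapers to 4 mm), collar 22 mm in diameter from 90 to 94 mm, handle 16 mm in diameter from 94 to 140 mm. At the start it hangs upright in one of the two holes of the rack, its collar resting on the rack's top
- probe_tip (a point): the tip of the probe (its origin)
- probe_grip (a point): middle of the probe's handle, on the axis, 118 mm above the tip
- ball_probe: the other probe, of the same sizes but with a ball of 28 mm diameter on top of the handle (ball centre 146 mm above the tip); it hangs in the other hole of the rack. Origin at the tip, z up its axis. As it hangs, its ball reaches 170 mm above the worktop; carry the other probe clear of it
- rack: aluminium rack, fixed to the worktop: base 60 x 170 mm, two end walls, and a top board 44 x 170 mm, 8 mm thick, whose upper face is 100 mm above the worktop. Its two 12 mm holes lie 45 mm either side of the middle along its y axis. Origin under its middle at worktop height, z up. The rack and the stand may swap places, and either probe may hang in either hole
- stand: gauge stand, fixed to the worktop: base 90 x 120 mm, two pillars 98 mm apart along its y axis and a bridge 50 x 120 mm (upper face 104 mm above the worktop) with a guide bush in the middle; the chuck sits below the bush and is fixed. Origin under its middle at worktop height, z up
- bore_mouth (a point): centre of the upper rim of the guide bush, on the bore's vertical axis, 110 mm above the worktop. Bore 20 mm in diameter, bush 31 mm outside, bore 20 mm deep (90 to 110 mm above the worktop), open below; the rod has about 6 mm of air all round when centred
- chuck_face (a point): centre of the upper face of the white disc-shaped chuck (44 mm in diameter), on the bore's axis, 48 mm above the worktop and 62 mm below the mouth of the bore
- slide_box: bystander: small box of cover slides, 80 x 32 x 36 mm, origin under its middle; leave it alone. It lies in front of the tall spin coater and the hood over that, which stand beyond x = 0.53 m: swing the arm past in front of them
- wafer_tub: bystander: round white tub, 68 mm in diameter, 46 mm tall, origin under its middle; leave it alone
- vial: bystander: brown glass vial with cap, 20 mm in diameter, 53 mm tall, origin under its middle, in front of the hot plate; leave it alone
There are look-alikes about, which are no part of the job. What is shaped like the probe but green or yellow is not meant.

How it is judged:
By the outcome, as a careful person would: the job done as asked, in the order asked, and still so for the second after the job is handed in, while the arm keeps its last pose, push and grip.
It also fails if it takes over 51 s, if anything falls off the work surface, if the arm or the gripper's body presses on something with over 40 N, if the wrist force passes 120 N, or if a joint passes its speed limit or range.

## Robot

A 6-joint arm with a two-finger parallel gripper is mounted at the origin on a cart in front of the work surface, level with it; the furniture and walls round the work are solid. World frame = base frame: x ahead of the robot, y to its left, z up, the work surface at z = 0. Lengths are in m, angles in rad, forces in N, time in s.
With the tool pointing down it reaches from about 0.25 to 0.8 m from the base axis. Payload 3.9 kg.
Tool frame: the origin (TCP) lies at the centre of the arm's flange, where the gripper is bolted on; the fingertips stand 173 mm ahead of it and the grasp point (between the pads) lies 155 mm ahead of it; z points along the fingers, x is the direction in which the jaws open and shut, and the axes are right-handed (so a half turn about z gives the same grasp; the last joint's range is limited). The gripper opens to 85 mm and grips with 20 to 120 N. Pads are 22 mm wide; open, the fingers measure 114 mm over their backs; the gripper's body (76 mm by 85 mm) begins 54 mm behind the grasp point. The pads swing forward as they close: fully open they stand 13 mm farther back than shut.
Start: joints at [1.289, 0.26, -0.138, 1.173, 0, 1.571], TCP at [0.146, 0.504, 0.405] pointing down, gripper open.
Joint ranges: [-2.78, 2.78], [-0.83, 1.72], [-1.28, 1.37], [-1.9, 2.12], [-1.57, 1.48], [-3.14, 3.14]. Speed limits (rad/s): [2.57, 2.57, 3.14, 3.14, 3.14, 3.14].

## Interface

Orientations are given as a rotation vector (axis times angle).
In Python, from workcell import arm, cams, workorder gives the robot as it stands.
- The arm moves only by the shell command python3 -m creep 'ROWS' [FORCE]. ROWS is JSON, a list that holds one entry, the list of rows, each a list of 7 numbers: the turn, a rotation vector about the tool's x, y, z in degrees, then the shift along the tool's x, y, z in m, then the opening in per cent of the stroke, from 0 (shut) to 100 (fully open). In form: [[[wx, wy, wz, tx, ty, tz, jaw], ...]]. A call has 1 to 5 rows; each row shifts and turns the commanded pose from where the row before left it, along the tool's axes as they then stand; what a row does not reach is not made up. A row lasts 1/8 s, in which the tool goes at most 62.5 mm and 10.7 degrees, less where a joint would pass 70% of its speed; a pose out of reach is approached as far as the arm can. A call is refused whole if a number of a shift passes 0.0625 or a number of a turn 10.7, either way. A call with a gripper value outside its range is refused whole. The fingers move at their own pace and stop on an object; FORCE is the grip in N (left out, the last holds). Time passes only in rows, so rows that do not move let the fingers close. It gives the time, the measured TCP pose, the force and the opening at its end, in the units of the state.
- arm.sense(): the state, without advancing time (a new reading comes with each control period).
- cams.get_image(name): name is "side" or "top" or "wrist"; returns (picture, depth): 384x512x3 uint8, red, green, blue; 384x512 float32, m along the optical axis (not along the pixel's ray), 0 where there is no reading.
- cams.calibration(name): a dict with "vfov" (degrees; the focal length in pixels is half the picture's height over the tangent of half this angle, whatever the lens; pixels are square), "cx", "cy" (the principal point, pixels), "R" (3x3) and "t" (3): a world point X has camera coordinates R X + t. Camera axes: x right, y down, z forward; pixel columns grow to the right and rows downward; lengths in m; the calibration is good to about 2 mm. A picture is of the moment at which its call begins: read the wrist's pose just before it. calibration takes no time and is no camera call; for the wrist camera it gives the pose at the moment of the call.
- workorder.job_done(): hands the job in, once; it reports no verdict.
The state is a dict: "time_s": time; "joint_pos": joint angles; "joint_velocities": joint speeds; "joint_torque": joint torques, N m; "position": TCP position; "tool_rot": TCP orientation; "ft_force": force on the tool from outside, world axes, zero at the start; "wrist_torque": the same for the moment, N m; "gripper_width": finger opening in m.
Only numpy, scipy, OpenCV 4.12 (cv2) and the standard library are available. Lean on these libraries where they do the work, as an engineer would, in place of code of your own. Each camera call takes 0.05 s, during which the arm holds its last target.

## Working session

There is one attempt and no reset: what is moved stays moved. The work goes in short steps, Python scripts to look and compute and a shell command to move; the robot and the scene stay as the last step left them, time stands still between calls to the robot, and variables do not carry over. Pictures are saved under pics/ and viewed, and the job is handed in when it is done.

```bash
ls; mkdir -p pics; cat > h.py <<'E'
import numpy as np, cv2
from workcell import arm, cams, workorder
def grab(n,tag):
    im,d=cams.get_image(n); c=cams.calibration(n)
    cv2.imwrite(f'pics/{n}_{tag}.png',cv2.cvtColor(im,cv2.COLOR_RGB2BGR)); np.savez(f'pics/{n}_{tag}.npz',im=im,d=d,**{k:np.array(v) for k,v in c.items()})
    return im,d,c
def load(n,tag):
    z=np.load(f'pics/{n}_{tag}.npz'); return z['im'],z['d'],z
def f(c): return 192/np.tan(np.radians(float(c['vfov']))/2)
def ray(c,u,v):
    R=np.array(c['R']);t=np.array(c['t'])
    return -R.T@t, R.T@np.array([(u-float(c['cx']))/f(c),(v-float(c['cy']))/f(c),1])
def plane(c,u,v,z):
    o,r=ray(c,u,v); return o+r*(z-o[2])/r[2]
def pt(c,u,v,d):
    o,r=ray(c,u,v); return o+r*d
def cloud(c,d):
    v,u=np.mgrid[0:384,0:512]
    R=np.array(c['R']);t=np.array(c['t'])
    P=np.stack([(u-float(c['cx']))/f(c)*d,(v-float(c['cy']))/f(c)*d,d],-1)
    return (P-t)@R
E
python3 - <<'E'
from h import *
print(arm.sense())
for n in('side','top','wrist'):
    im,d,c=grab(n,'0'); print(n,c,(d>0).mean())
E
```

```text
pics
{'time_s': 0.0, 'joint_pos': array([ 1.28895440e+00,  2.60712037e-01, -1.39373453e-01,  1.17267418e+00,
       -2.59488709e-05,  1.57079103e+00]), 'joint_velocities': array([ 9.05616886e-04,  1.08401741e-03,  1.04196552e-05, -6.33506337e-05,
        6.54683620e-04, -1.33786791e-03]), 'joint_torque': array([ 4.82174369e-05, -4.05679786e+01,  2.53921276e+01,  1.86677172e-02,
       -2.11169595e-04,  6.19855868e-06]), 'position': array([0.14592757, 0.50396752, 0.4038482 ]), 'tool_rot': array([ 2.51046774e+00,  1.88669289e+00, -2.43997972e-03]), 'ft_force': array([-0.79663261,  0.55743818, -0.54132416]), 'wrist_torque': array([0.0200304 , 0.03086536, 0.03625506]), 'gripper_width': 0.08532437775233585}
side {'vfov': 51.647557839192885, 'cx': 255.34624854862466, 'cy': 189.58638286976074, 'R': array([[ 0.99527775, -0.09703677, -0.00246136],
       [-0.0511894 , -0.50315268, -0.86268014],
       [ 0.08247325,  0.85873235, -0.50574392]]), 't': array([-0.4950027 ,  0.13394355,  0.9515704 ])} 0.9959513346354166
top {'vfov': 42.00543442325743, 'cx': 253.9119702881176, 'cy': 196.9430665004928, 'R': array([[-0.02017576, -0.99974483, -0.0101593 ],
       [-0.99499269,  0.02107269, -0.09770105],
       [ 0.09789021,  0.00813723, -0.99516395]]), 't': array([0.07814395, 0.49980274, 1.56631151])} 0.9959818522135416
wrist {'vfov': 71.18694848299398, 'cx': 254.86923208902041, 'cy': 191.52559321996318, 'R': array([[ 0.2783888 ,  0.96046482, -0.00264608],
       [ 0.91837208, -0.26537959,  0.29354113],
       [ 0.28123371, -0.08414865, -0.95594278]]), 't': array([-0.52445933, -0.03957543,  0.38065608])} 0.995849609375
```

View pics/side_0.png

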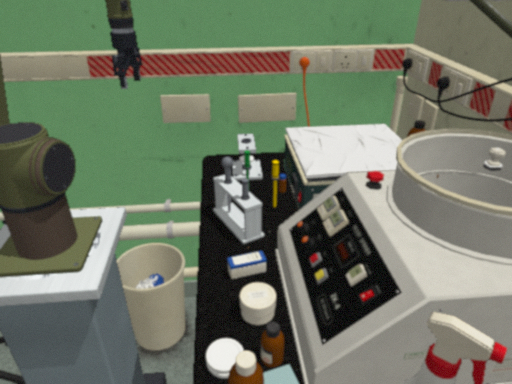

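View pics/top_0.png

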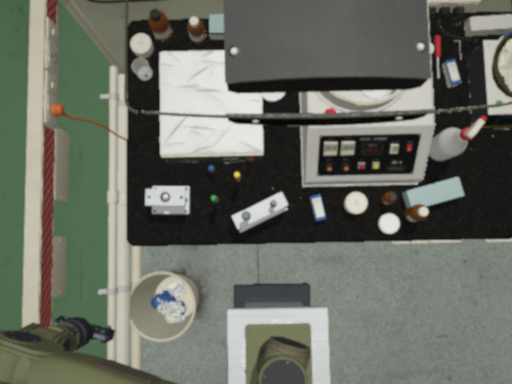

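View pics/wrist_0.png

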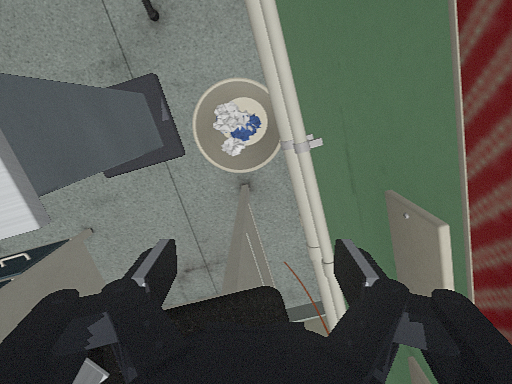

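The stand is at top (168,200) and the rack with its two grey handles at top (260,212), side (237,210). The green look-alike is at top (214,198), and the yellow one at top (237,176). I'll crop in closer.

```bash
python3 - <<'E'
from h import *
a=cv2.imread('pics/top_0.png')[160:250,135:345]; b=cv2.imread('pics/side_0.png')[125:255,190:300]
a=cv2.resize(a,None,fx=3.8,fy=3.8,interpolation=cv2.INTER_CUBIC); cv2.imwrite('pics/c1.png',a)
cv2.imwrite('pics/c2.png',cv2.resize(b,None,fx=4.5,fy=4.5,interpolation=cv2.INTER_CUBIC))
im,d,c=load('top','0'); P=cloud(c,d)
im2,d2,c2=load('side','0'); P2=cloud(c2,d2)
for nm,PP in(('top',P),('side',P2)):
    z=PP[...,2]
    for lo,hi in((.092,.108),(.108,.116),(.13,.16),(.16,.18),(.04,.052)):
        m=((z>lo)&(z<hi)&(PP[...,0]<.5)&(PP[...,0]>.15)&(PP[...,1]>-.3)&(PP[...,1]<.6)).astype(np.uint8)
        n,l,s,ce=cv2.connectedComponentsWithStats(m)
        for i in range(1,n):
            if s[i,4]>4: 
                q=PP[l==i]; print(nm,lo,s[i].tolist(),ce[i].round(1),q.mean(0).round(4),np.ptp(q,axis=0).round(3))
from scipy.spatial.transform import Rotation as Ro
print(Ro.from_rotvec(arm.sense()['tool_rot']).as_matrix().round(3))
E
```

```text
top 0.092 [231, 195, 57, 34, 694] [259.3 209.9] [0.4541 0.0515 0.1005] [0.098 0.17  0.016]
top 0.092 [145, 197, 40, 8, 239] [164.6 200.9] [0.4874 0.3375 0.1038] [0.023 0.12  0.013]
top 0.092 [211, 197, 7, 5, 13] [215.  199.8] [0.4879 0.1856 0.097 ] [0.012 0.018 0.014]
top 0.108 [159, 197, 11, 8, 28] [164.7 200. ] [0.4893 0.3362 0.1104] [0.022 0.03  0.007]
top 0.13 [210, 195, 6, 5, 24] [212.7 197. ] [0.4925 0.1886 0.1391] [0.012 0.015 0.011]
top 0.13 [271, 199, 5, 6, 25] [272.9 201.8] [0.4736 0.0114 0.1492] [0.014 0.012 0.025]
top 0.16 [241, 211, 9, 9, 63] [245.  215.1] [0.4353 0.0935 0.1666] [0.023 0.023 0.015]
top 0.04 [345, 195, 22, 18, 313] [355.5 202.8] [ 0.4741 -0.2497  0.0459] [0.055 0.066 0.012]
top 0.04 [311, 199, 4, 4, 6] [312.7 200.3] [ 0.4851 -0.1168  0.0411] [0.009 0.009 0.002]
side 0.092 [238, 134, 10, 20, 130] [241.6 143.3] [0.4866 0.3211 0.1038] [0.024 0.122 0.013]
side 0.092 [244, 163, 6, 6, 32] [246.6 165.5] [0.4908 0.1786 0.099 ] [0.014 0.016 0.015]
side 0.092 [214, 175, 44, 36, 631] [236.7 192.6] [0.4545 0.0351 0.1002] [0.099 0.165 0.016]
side 0.108 [242, 138, 4, 4
[... 509 characters left out ...]
ide 0.13 [242, 178, 7, 11, 72] [245.  183.2] [0.4738 0.0029 0.1426] [0.015 0.017 0.022]
side 0.16 [222, 157, 11, 7, 56] [227.1 160. ] [0.4361 0.0822 0.1656] [0.025 0.021 0.01 ]
side 0.04 [240, 155, 5, 8, 31] [242.3 158.6] [0.4882 0.329  0.0476] [0.014 0.042 0.01 ]
side 0.04 [215, 192, 12, 7, 45] [220.8 195.4] [0.4159 0.1143 0.0458] [0.03  0.014 0.012]
side 0.04 [228, 199, 3, 4, 12] [229.  200.5] [0.4366 0.0863 0.0459] [0.006 0.007 0.011]
side 0.04 [245, 221, 13, 8, 53] [251.  225.2] [ 0.4841 -0.0303  0.0461] [0.03  0.016 0.012]
side 0.04 [240, 282, 32, 29, 734] [255.9 296.4] [ 0.4733 -0.259   0.0461] [0.057 0.071 0.01 ]
[[ 0.278  0.961 -0.   ]
 [ 0.961 -0.278 -0.001]
 [-0.002 -0.    -1.   ]]
```

View pics/c1.png

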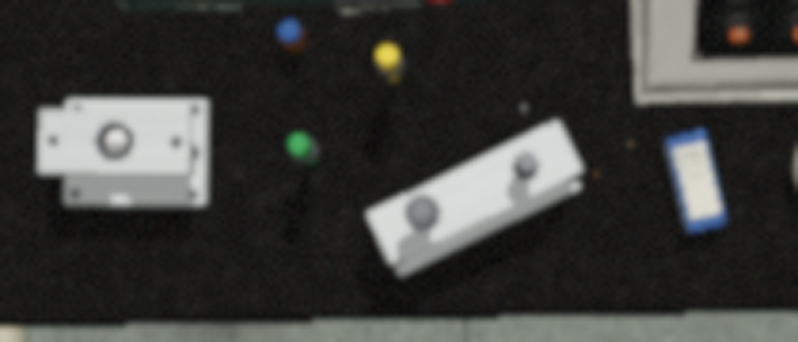

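View pics/c2.png

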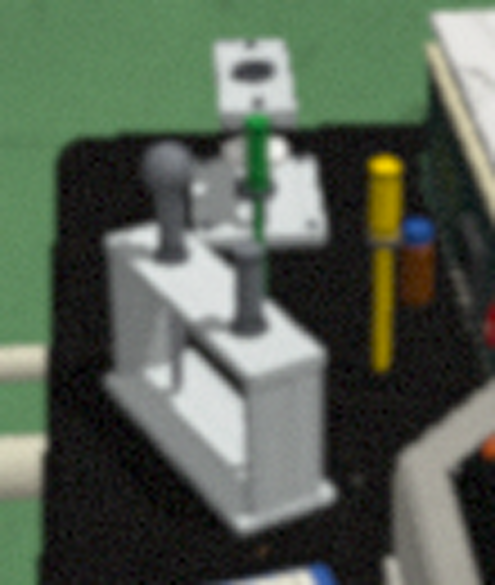

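Candidates for the probe:
- Grey with flat top: top (273,202), side (245,183). **This is the one.**
- Grey with ball: top (245,215).
- Green: top (213,197).
- Yellow: top (237,176).

The crop confirms the flat-topped cylinder at the rack's −y hole. The two grey handles measure about 90 mm apart, as they should. Next I'll check the camera mount, the obstacles and the turn I need.

```bash
python3 - <<'E'
from h import *
from scipy.spatial.transform import Rotation as Ro
s=arm.sense(); T=Ro.from_rotvec(s['tool_rot']).as_matrix()
c=cams.calibration('wrist'); o=-np.array(c['R']).T@np.array(c['t'])
print('cam in tool',T.T@(o-s['position']),'fwd',T.T@np.array(c['R'])[2])
for n in('top','side'):
    im,d,c=load(n,'0'); P=cloud(c,d).reshape(-1,3); d=d.ravel()
    for y in np.arange(-.2,.5,.1):
        m=(d>0)&(abs(P[:,1]-y)<.05)&(P[:,2]>.06)&(P[:,0]>.51)&(P[:,0]<1)
        q=P[m]
        if len(q): 
            h=q[q[:,2]>.2]
            print(n,y.round(1),'xmin',q[:,0].min().round(3),'zmax',q[:,2].max().round(3),'hi xmin',h[:,0].min().round(3) if len(h) else None)
im,d,c=load('top','0')
# bore: ring dark annulus; handle top
hsv=cv2.cvtColor(im,cv2.COLOR_RGB2HSV)
for nm,(u0,v0,u1,v1),z in(('bore',(158,193,172,207),.11),('plain',(267,196,279,208),.15)):
    g=im[v0:v1,u0:u1].mean(2); print(nm); print(g.astype(int))
E
```

```text
cam in tool [ 0.00078572 -0.07374863  0.02993971] fwd [-0.00115532  0.29355499  0.95594149]
top -0.2 xmin 0.538 zmax 0.655 hi xmin 0.594
top -0.1 xmin 0.538 zmax 0.658 hi xmin 0.592
top 0.0 xmin 0.51 zmax 0.657 hi xmin 0.593
top 0.1 xmin 0.551 zmax 0.646 hi xmin 0.598
top 0.2 xmin 0.61 zmax 0.619 hi xmin 0.61
top 0.3 xmin 0.51 zmax 0.581 hi xmin 0.626
top 0.4 xmin 0.511 zmax 0.112 hi xmin None
side -0.2 xmin 0.538 zmax 0.326 hi xmin 0.662
side -0.1 xmin 0.538 zmax 0.301 hi xmin 0.662
side 0.0 xmin 0.621 zmax 0.147 hi xmin None
side 0.1 xmin 0.55 zmax 0.148 hi xmin None
side 0.2 xmin 0.614 zmax 0.149 hi xmin None
side 0.3 xmin 0.511 zmax 0.148 hi xmin None
side 0.4 xmin 0.51 zmax 0.107 hi xmin None
bore
[[209 208 197 172 139 118 124 136 143 152 170 193 206 210]
 [208 204 183 145 112 136 170 186 185 163 146 169 196 208]
 [207 196 167 121 121 173 205 215 212 188 147 146 185 205]
 [205 188 150 109 134 186 212 217 214 196 156 140 182 205]
 [205 187 149 109 130 174 194 198 196 182 148 137 181 206]
 [209 196 163 118 117 150 167 171 167 152 129 147 189 208]
 [211 205 178 135 114 130 144 147 
[... 357 characters left out ...]
 185 185 185 184 185]
 [154 155 157 158 159 159 158 159 159 158 158 157 157 158]]
plain
[[ 36  63  97 131 163 185 201 210 214 217 216 216]
 [ 95 131 164 186 201 210 214 215 216 216 216 216]
 [165 187 202 210 214 213 213 214 215 216 216 216]
 [202 211 214 214 210 203 199 203 209 214 215 216]
 [214 217 215 206 193 180 174 181 195 208 214 216]
 [217 217 210 189 167 158 158 161 176 198 211 216]
 [217 214 203 171 145 147 152 153 160 182 204 214]
 [216 212 191 149 124 138 146 145 147 170 199 213]
 [217 212 188 138 103 115 127 128 133 170 202 214]
 [218 214 196 153 101  87  97 104 133 180 207 214]
 [218 214 197 159 114  94  97 123 160 195 212 215]
 [217 210 189 158 136 127 138 166 193 208 214 216]]
```

```bash
python3 -m creep '[[[0,0,-8,0,0,0,70],[0,0,-8.1,0,0,0,60],[0,0,0,-0.04,0.0265,0,60],[0,0,0,-0.04,0.0265,0,60],[0,0,0,-0.04,0.0265,0,60]]]' 40
python3 -m creep '[[[0,0,0,-0.042,0.0275,0,60],[0,0,0,-0.042,0.0275,0,60],[0,0,0,-0.042,0.0275,0,60],[0,0,0,-0.042,0.0275,0,60],[0,0,0,-0.042,0.0275,0,60]]]'
```

```text
time_s: 0.78
position: [0.2258, 0.383, 0.4044]
tool_rot: [2.221, 2.221, -0.001]
ft_force: [0.4, 1.2, 0.3]
gripper_width: 0.0508
time_s: 1.4
position: [0.3632, 0.1726, 0.4046]
tool_rot: [-2.222, -2.221, -0.0]
ft_force: [1.2, 0.4, 0.4]
gripper_width: 0.0512
```

```bash
python3 -m creep '[[[0,0,0,-0.042,0.0275,0,60],[0,0,0,-0.042,0.0275,0,60],[0,0,0,-0.042,0.0275,0,60],[0,0,0,-0.04,0.028,0,60],[0,0,0,0,0,0,60]]]'
python3 - <<'E'
from h import *
s=arm.sense(); print(s['time_s'],s['position'],s['joint_pos'].round(3))
im,d,c=grab('wrist','1')
P=cloud(c,d); z=P[...,2]
for lo,hi in((.142,.153),(.108,.14),(.155,.18)):
    m=((z>lo)&(z<hi)&(P[...,0]<.53)&(P[...,1]<.2)&(P[...,1]>-.05)).astype(np.uint8)
    n,l,st,ce=cv2.connectedComponentsWithStats(m)
    for i in range(1,n):
        if st[i,4]>40:
            q=P[l==i]; print(lo,st[i].tolist(),ce[i].round(1),((q.max(0)+q.min(0))/2).round(4),np.ptp(q,axis=0).round(3),q.mean(0).round(4))
E
```

```text
time_s: 2.02
position: [0.4746, 0.0058, 0.4043]
tool_rot: [2.227, 2.215, -0.0]
ft_force: [0.0, 0.7, -0.3]
gripper_width: 0.0511
2.025 [0.47459706 0.00576275 0.40427748] [ 0.012  0.174 -0.253  1.143 -0.     0.018]
0.142 [249, 186, 18, 19, 277] [257.4 195. ] [0.4723 0.0096 0.1472] [0.015 0.015 0.009] [0.4716 0.0094 0.15  ]
0.108 [332, 138, 16, 18, 156] [338.1 145.3] [0.4342 0.0884 0.1233] [0.016 0.012 0.029] [0.4322 0.0852 0.1216]
0.108 [249, 177, 17, 14, 145] [256.9 182.3] [0.4694 0.0094 0.1248] [0.009 0.016 0.03 ] [0.4669 0.0092 0.1243]
0.155 [341, 137, 36, 35, 982] [358.3 154. ] [0.4346 0.0897 0.1637] [0.027 0.025 0.017] [0.4333 0.0879 0.1659]
```

View pics/wrist_1.png

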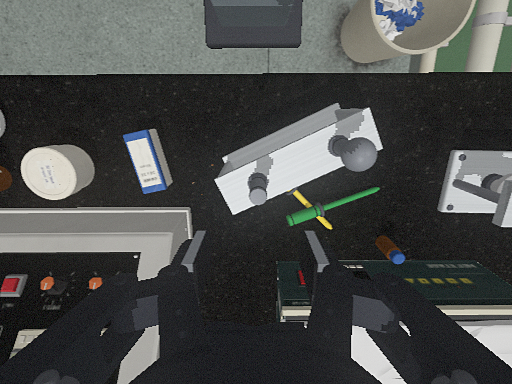

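Wrist view: the plain handle is at (257,195) with its top at z≈0.150. The ball is at (358,154), with green and yellow at (305,213), clear of the fingers. Top and wrist agree on (0.473, 0.010), so I'll descend.

```bash
python3 -m creep '[[[0,0,0,0.004,-0.0015,0.02,60],[0,0,0,0,0,0.03,60],[0,0,0,0,0,0.03,60],[0,0,0,0,0,0.025,60],[0,0,0,0,0,0.013,60]]]'
python3 - <<'E'
from h import *
im,d,c=grab('wrist','2'); grab('side','2')
print(arm.sense()['position'])
a=cv2.imread('pics/wrist_2.png'); b=cv2.resize(cv2.imread('pics/side_2.png')[100:250,150:350],(512,384))
cv2.imwrite('pics/c3.png',cv2.resize(np.hstack([a,b]),(800,300)))
E
```

```text
time_s: 2.7
position: [0.4702, 0.0131, 0.2855]
tool_rot: [-2.219, -2.221, 0.003]
ft_force: [-0.0, -0.6, -0.5]
gripper_width: 0.0511
[0.47045027 0.01275302 0.28565458]
```

View pics/c3.png

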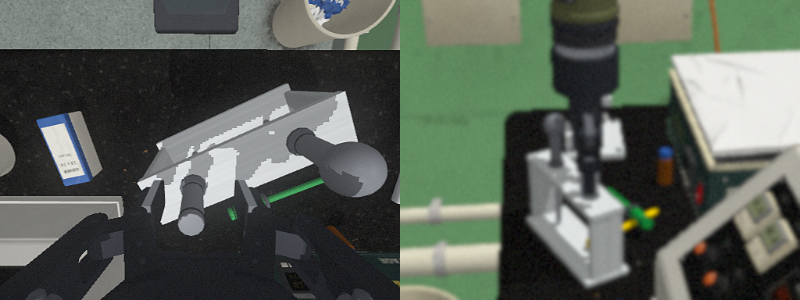

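The handle sits between the open pads, slightly toward −y, which matches the measured offset. I'll correct for that and close.

```bash
python3 -m creep '[[[0,0,0,-0.003,0.0025,0,60],[0,0,0,0,0,0,30],[0,0,0,0,0,0,10],[0,0,0,0,0,0,5],[0,0,0,0,0,0,5]]]' 40
python3 -m creep '[[[0,0,0,0,0,0,5],[0,0,0,0,0,0,5],[0,0,0,0,0,0,5]]]' 50
python3 - <<'E'
from h import *
print(arm.sense())
E
```

```text
time_s: 3.42
position: [0.4745, 0.0089, 0.2875]
tool_rot: [2.222, 2.219, 0.002]
ft_force: [-0.3, 0.1, 6.2]
gripper_width: 0.0151
time_s: 3.8
position: [0.4745, 0.009, 0.2875]
tool_rot: [2.221, 2.22, 0.002]
ft_force: [0.9, -1.1, 5.6]
gripper_width: 0.0149
{'time_s': 3.8, 'joint_pos': array([ 1.89650244e-02,  2.59437916e-01, -4.67150484e-01,  8.42576540e-01,
       -2.92417064e-04,  1.98333139e-02]), 'joint_velocities': array([ 0.00064851,  0.00044662,  0.00078197,  0.00163794,  0.00101577,
       -0.00080669]), 'joint_torque': array([ 2.96595991e-01, -3.44261742e+01,  2.04368806e+01, -2.33484912e-01,
        1.72839565e-01, -6.01349002e-04]), 'position': array([0.47449115, 0.00895682, 0.28747662]), 'tool_rot': array([2.22145654e+00, 2.21952798e+00, 1.52773916e-03]), 'ft_force': array([ 0.85852641, -1.10611234,  5.63362428]), 'wrist_torque': array([-0.16080245,  0.11580191,  0.04014473]), 'gripper_width': 0.01493181884291634}
```

Gripped at 15 mm. The ~6 N upward suggests the fingertips are resting on the collar. Lifting straight up.

```bash
python3 -m creep '[[[0,0,0,0,0,-0.015,5],[0,0,0,0,0,-0.035,5],[0,0,0,0,0,-0.04,5],[0,0,0,0,0,-0.04,5],[0,0,0,0,0,-0.04,5]]]'
python3 -m creep '[[[0,0,0,0,0,-0.01,5],[0,0,0,0,0,0,5]]]'
python3 - <<'E'
from h import *
s=arm.sense();print(s['position'],s['ft_force'],s['gripper_width'])
grab('wrist','3'); grab('side','3')
a=cv2.imread('pics/wrist_3.png'); b=cv2.resize(cv2.imread('pics/side_3.png')[60:260,150:350],(384,384))
cv2.imwrite('pics/c4.png',cv2.resize(np.hstack([a,b]),(800,343)))
E
```

```text
time_s: 4.42
position: [0.4737, 0.009, 0.4576]
tool_rot: [-2.222, -2.22, 0.001]
ft_force: [0.5, 0.5, -0.5]
gripper_width: 0.0147
time_s: 4.68
position: [0.4741, 0.009, 0.4663]
tool_rot: [-2.222, -2.22, 0.0]
ft_force: [-0.2, -0.8, -1.2]
gripper_width: 0.0147
[0.47409524 0.0090258  0.46629491] [-0.17917727 -0.79791673 -1.19194437] 0.014695678109521559
```

View pics/c4.png

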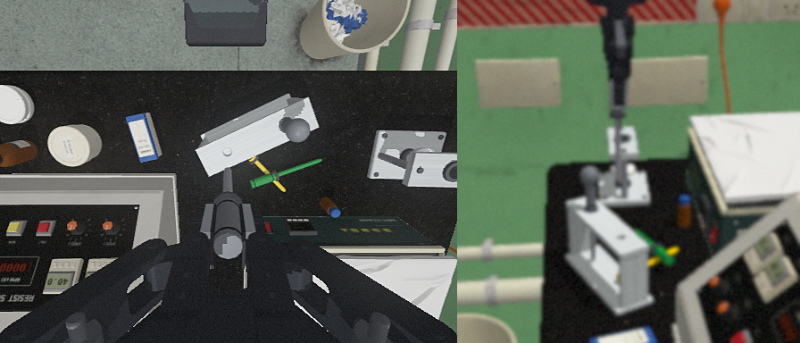

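The probe is out and held, hanging straight down (wrist tip at about (255,190)). The ball probe is still in place. I'll travel to above the stand.

```bash
python3 -m creep '[[[0,0,0,0.025,0,-0.002,5],[0,0,0,0.04,0.002,0,5],[0,0,0,0.045,0.002,0,5],[0,0,0,0.045,0.002,0,5],[0,0,0,0.045,0.002,0,5]]]'
python3 -m creep '[[[0,0,0,0.045,0.003,0,5],[0,0,0,0.04,0.002,0,5],[0,0,0,0.026,0.002,0,5],[0,0,0,0.014,0,0,5],[0,0,0,0,0,0,5]]]'
cat > meas.py <<'E'
from h import *
from scipy.spatial.transform import Rotation as Ro
import sys
tag=sys.argv[1]
s=arm.sense(); T=Ro.from_rotvec(s['tool_rot']).as_matrix(); p=s['position']
print(s['time_s'],p,s['ft_force'].round(2),s['gripper_width'],'tool z',T[:,2].round(4))
im,d,c=grab('wrist',tag); P=cloud(c,d)
Q=(P-p)@T
m=(d>0)&(np.hypot(Q[...,0],Q[...,1])<.02)&(Q[...,2]>.185)&(Q[...,2]<.30)
for z0 in np.arange(.19,.285,.01):
    q=Q[m&(abs(Q[...,2]-z0)<.005)]
    if len(q)>8: print('rod',z0.round(3),len(q),((q[:,0].min()+q[:,0].max())/2*1e3).round(2),'ymin',(q[:,1].min()*1e3).round(2),'w',(np.ptp(q[:,0])*1e3).round(1))
print('rod zmax',Q[m][:,2].max().round(4))
for nm,(lo,hi) in dict(bush=(.1085,.1125),bridge=(.1015,.1065)).items():
    b=(d>0)&(P[...,2]>lo)&(P[...,2]<hi)&(abs(P[...,0]-.49)<.09)&(abs(P[...,1]-.336)<.09)
    q=P[b]
    if len(q): print(nm,b.sum(),((q.min(0)+q.max(0))/2).round(4),np.ptp(q,axis=0).round(3))
im2,d2,c2=grab('side',tag); im3,_,_=grab('top',tag)
b=cv2.resize(cv2.imread(f'pics/side_{tag}.png')[60:190,195:295],(295,384))
cv2.imwrite(f'pics/m_{tag}.png',np.hstack([cv2.imread(f'pics/wrist_{tag}.png'),b])[:, :800])
E
python3 meas.py 4
```

```text
time_s: 5.4
position: [0.4818, 0.2103, 0.4666]
tool_rot: [-2.222, -2.22, 0.005]
ft_force: [0.7, 0.3, 0.1]
gripper_width: 0.0148
time_s: 6.02
position: [0.4892, 0.3343, 0.4673]
tool_rot: [-2.221, -2.221, 0.004]
ft_force: [-1.0, 0.2, -0.7]
gripper_width: 0.0147
6.025 [0.48917356 0.3343432  0.46730631] [-0.98  0.25 -0.73] 0.014671984863063271 tool z [-0.002  -0.0017 -1.    ]
rod 0.21 52 -1.14 ymin -4.47 w 7.3
rod 0.22 49 -1.17 ymin -4.62 w 7.7
rod 0.23 43 -0.84 ymin -4.56 w 7.3
rod 0.24 35 -0.88 ymin -4.45 w 7.5
rod 0.25 29 -1.31 ymin -4.38 w 7.0
rod 0.26 29 -1.36 ymin -4.41 w 7.3
rod 0.27 12 -1.37 ymin -4.45 w 7.4
rod zmax 0.2714
bush 243 [0.5014 0.3338 0.1105] [0.03  0.105 0.004]
bridge 2905 [0.5021 0.3337 0.104 ] [0.053 0.121 0.005]
```

View pics/m_4.png

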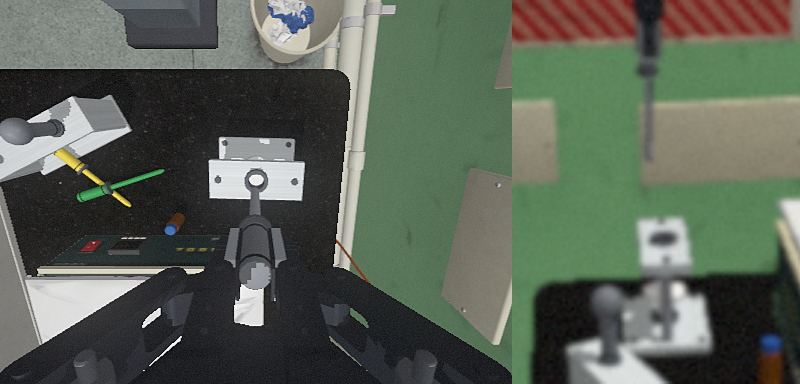

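The wrist view shows the bush at about (256,180) with the rod tip just below it in the image, about (254,200). The depth estimates of the bush disagree (x 0.489 vs 0.501), so I'll fit the bush rim in each view and cast rays at z=0.11.

```bash
python3 - <<'E'
from h import *
for n,tag,(u0,v0,u1,v1) in(('wrist','4',(200,150,312,230)),('top','0',(150,185,182,210)),('side','0',(232,128,256,152))):
    im,d,c=load(n,tag); 
    for u,v in((255,178),) if n=='wrist' else ((165,196.7),) if n=='top' else ((242,140),): print(n,plane(c,u,v,.11).round(4))
    a=cv2.cvtColor(im[v0:v1,u0:u1],cv2.COLOR_RGB2BGR); k=min(8,int(800/(u1-u0)),int(600/(v1-v0))) if n=='wrist' else 20
    cv2.imwrite(f'pics/z_{n}.png',cv2.resize(a,None,fx=k,fy=k,interpolation=cv2.INTER_CUBIC)); print(k)
im,d,c=load('wrist','4'); P=cloud(c,d)
for v in range(165,225,3): print(v,[tuple(P[v,u].round(3)) for u in (254,255,256)][1], im[v,235:280:3].mean(1).astype(int))
E
```

```text
wrist [0.4978 0.3332 0.11  ]
7
top [0.4994 0.3352 0.11  ]
20
side [0.4886 0.3311 0.11  ]
20
165 (np.float64(0.482), np.float64(0.333), np.float64(0.106)) [221 220 221 218 220 219 220 220 218 218 217 217 218 218 218]
168 (np.float64(0.486), np.float64(0.333), np.float64(0.106)) [219 218 219 218 220 182 150 158 151 231 220 220 218 219 220]
171 (np.float64(0.488), np.float64(0.333), np.float64(0.112)) [224 223 223 223 235  64 113 112 113  79 240 224 226 225 225]
174 (np.float64(0.507), np.float64(0.333), np.float64(0.051)) [226 226 226 232  82 111 119 168 110 112  72 229 224 223 223]
177 (np.float64(0.511), np.float64(0.333), np.float64(0.05)) [225 226 225 173 110 231 236 234 234 211 109 220 226 225 225]
180 (np.float64(0.516), np.float64(0.333), np.float64(0.049)) [225 226 226 180 112 245 233 232 232 249 114 209 220 218 216]
183 (np.float64(0.521), np.float64(0.333), np.float64(0.049)) [221 220 222 176 115  98 240 234 244  76 116 210 220 218 219]
186 (np.float64(0.512), np.float64(0.333), np.float64(0.096)) [223 221 222 235 111  77  62  63  64  70 110 222 217 216 216]
189 (np.float64(0
[... 723 characters left out ...]
0]
207 (np.float64(0.484), np.float64(0.334), np.float64(0.252)) [ 54  49  49  46  45  91  98 105 103  51  50  52  48  54  53]
210 (np.float64(0.485), np.float64(0.334), np.float64(0.256)) [ 47  51  57  50  49  89 100 105 115  52  51  50  47  38  53]
213 (np.float64(0.485), np.float64(0.334), np.float64(0.263)) [ 46  53  50  48  41  99 103 113 122  47  49  48  48  46  46]
216 (np.float64(0.478), np.float64(0.334), np.float64(0.284)) [43 45 45 44 65 54 72 67 65 65 50 49 50 47 52]
219 (np.float64(0.48), np.float64(0.334), np.float64(0.285)) [42 42 47 63 83 77 78 70 71 73 70 52 46 46 42]
222 (np.float64(0.481), np.float64(0.334), np.float64(0.287)) [46 48 57 72 77 73 84 86 82 75 77 70 44 42 47]
```

View pics/z_wrist.png

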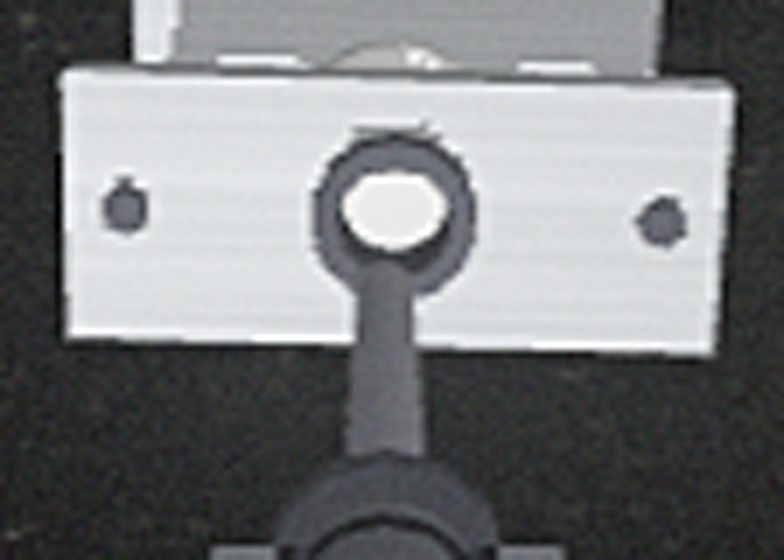

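View pics/z_top.png

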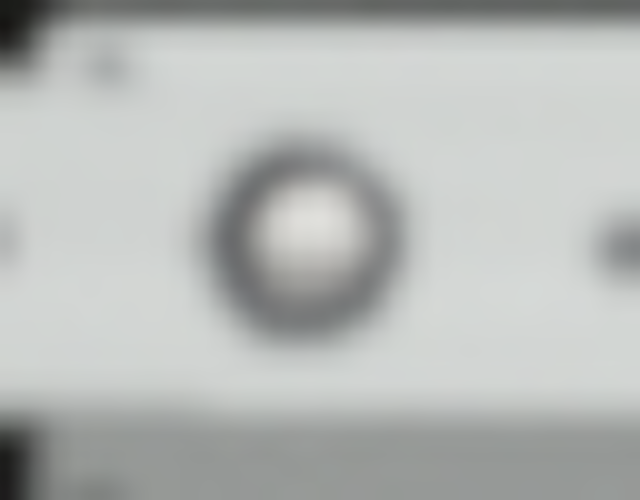

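View pics/z_side.png

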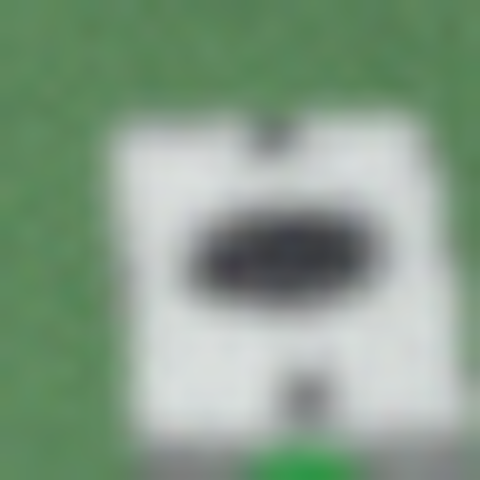

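```bash
python3 - <<'E'
from h import *
def rep(nm,c,u,v,z=.11): print(nm,round(u,2),round(v,2),plane(c,u,v,z).round(4))
# wrist: bridge corners (crop px/7) and outline
im,d,c=load('wrist','4')
cor=[(62,70),(735,88),(715,352),(68,338)]
W=np.array([plane(c,200+a/7-.43,150+b/7-.43,.104) for a,b in cor]); print(W.round(4),W.mean(0).round(4),np.linalg.norm(np.roll(W,-1,0)-W,axis=1).round(4))
for a,b in((126,208),(662,221)): rep('screw',c,200+a/7-.43,150+b/7-.43,.104)
# bush ring dark mask, excluding rod
g=im.mean(2); m=((g<140)).astype(np.uint8)[160:198,236:278]
m[27:,:]=0
cs,_=cv2.findContours(m,cv2.RETR_EXTERNAL,cv2.CHAIN_APPROX_NONE); k=max(cs,key=len).reshape(-1,2); k=k[(k[:,1]<26)]
e=cv2.fitEllipse(k.astype(np.float32)); print(e); rep('wrist',c,236+e[0][0],160+e[0][1])
im,d,c=load('top','0'); g=im.mean(2)[188:206,155:176]; w=cv2.resize(g,None,fx=8,fy=8,interpolation=cv2.INTER_CUBIC)
m=(w<175).astype(np.uint8); cs,_=cv2.findContours(m,cv2.RETR_EXTERNAL,cv2.CHAIN_APPROX_NONE); k=max(cs,key=len); e=cv2.fitEllipse(k); print(e)
rep('top',c,155+e[0][0]/8-.44,188+e[0][1]/8-.44)
im,d,c=load('side','0'); g=im.astype(float).mean(2)[135:146,238:253]; w=cv2.resize(g,None,fx=8,fy=8,interpolation=cv2.INTER_CUBIC)
m=(w<140).astype(np.uint8); cs,_=cv2.findContours(m,cv2.RETR_EXTERNAL,cv2.CHAIN_APPROX_NONE); k=max(cs,key=len); e=cv2.fitEllipse(k); print(e)
rep('side',c,238+e[0][0]/8-.44,135+e[0][1]/8-.44)
# sanity: same-camera rod location in side view
im,d,c=load('side','4'); cv2.imwrite('pics/s4.png',cv2.resize(cv2.cvtColor(im[60:150,215:275],cv2.COLOR_RGB2BGR),None,fx=6.6,fy=6.6,interpolation=cv2.INTER_CUBIC))
E
```

```text
[[0.4755 0.2747 0.104 ]
 [0.4788 0.3956 0.104 ]
 [0.5289 0.3945 0.104 ]
 [0.5261 0.2732 0.104 ]] [0.5023 0.3345 0.104 ] [0.121  0.0501 0.1213 0.0507]
screw 217.57 179.28 [0.501  0.2851 0.104 ]
screw 294.14 181.14 [0.5035 0.3835 0.104 ]
((20.5, 0.5), (0.0, 1.0), 0.0)
wrist 256.5 160.5 [0.4756 0.3351 0.11  ]
((80.73851013183594, 72.68622589111328), (82.30082702636719, 83.77230834960938), 4.624976634979248)
top 164.65 196.65 [0.4995 0.3363 0.11  ]
((65.80574035644531, 46.75857162475586), (38.41789627075195, 74.7566909790039), 85.23723602294922)
side 245.79 140.4 [0.5    0.3268 0.11  ]
```

View pics/s4.png

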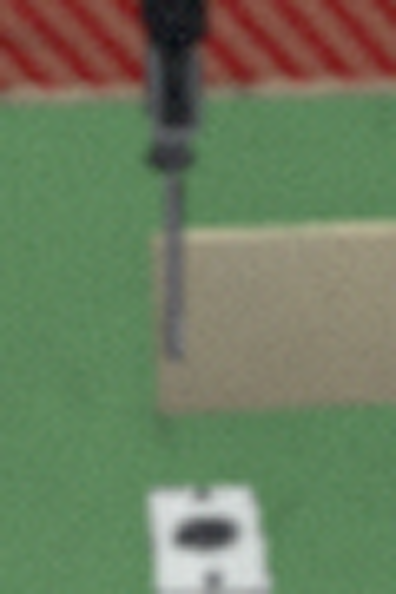

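The bore centre in three views: wrist bridge corners (0.5023, 0.3345, with the size matching 120×50 mm), top (0.4995, 0.3363), and side x≈0.500. In the wrist camera the rod is at (0.4887, 0.333). I'll shift +13 mm in x, +1.2 mm in y, lower to about 25 mm above the mouth and look again.

```bash
python3 -m creep '[[[0,0,0,0.0012,0.006,0,5],[0,0,0,0,0.007,0.01,5],[0,0,0,0,0,0.022,5],[0,0,0,0,0,0.02,5],[0,0,0,0,0,0,5]]]'
python3 -m creep '[[[0,0,0,0,0,0,5],[0,0,0,0,0,0,5]]]'
python3 meas.py 5
python3 - <<'E'
from h import *
im,d,c=load('side','5'); cv2.imwrite('pics/s5.png',cv2.resize(cv2.cvtColor(im[75:165,215:275],cv2.COLOR_RGB2BGR),None,fx=6,fy=6,interpolation=cv2.INTER_CUBIC))
im,d,c=load('wrist','5'); cv2.imwrite('pics/w5.png',cv2.resize(cv2.cvtColor(im[130:230,200:312],cv2.COLOR_RGB2BGR),None,fx=6,fy=6,interpolation=cv2.INTER_CUBIC))
E
```

```text
time_s: 6.8
position: [0.5022, 0.3345, 0.4144]
tool_rot: [-2.223, -2.219, 0.007]
ft_force: [0.4, -0.3, -0.9]
gripper_width: 0.0146
time_s: 7.05
position: [0.5027, 0.3353, 0.4177]
tool_rot: [2.222, 2.22, 0.003]
ft_force: [-0.1, 0.9, 0.3]
gripper_width: 0.0148
7.05 [0.50273556 0.33529205 0.41774935] [-0.06  0.93  0.32] 0.014792138708911046 tool z [ 0.0017  0.0011 -1.    ]
rod 0.19 17 -0.27 ymin -11.45 w 18.9
rod 0.21 51 -0.41 ymin -5.06 w 7.3
rod 0.22 49 -0.44 ymin -4.93 w 7.7
rod 0.23 40 -0.08 ymin -4.84 w 7.2
rod 0.24 38 -0.12 ymin -4.73 w 7.5
rod 0.25 30 -0.56 ymin -4.94 w 7.0
rod 0.26 30 -0.61 ymin -4.8 w 7.3
rod 0.27 13 -0.63 ymin -4.65 w 7.4
rod zmax 0.2707
bush 334 [0.5011 0.3348 0.1104] [0.029 0.103 0.004]
bridge 4165 [0.5016 0.3346 0.104 ] [0.053 0.121 0.005]
```

View pics/s5.png

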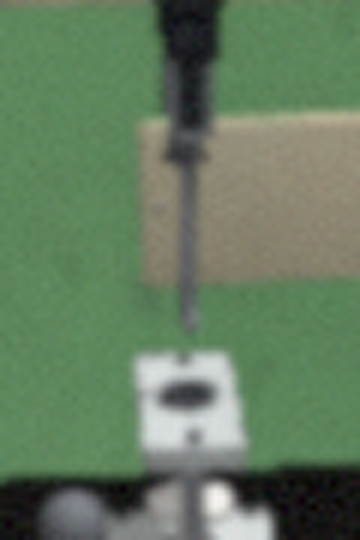

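View pics/w5.png

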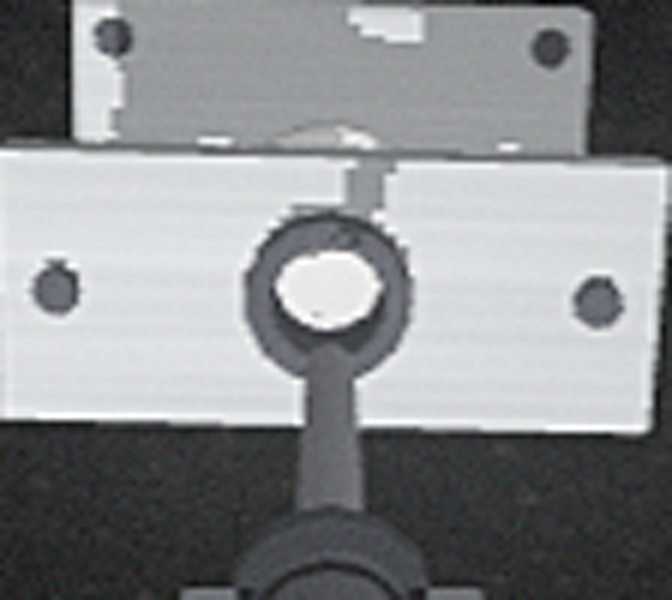

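```bash
python3 - <<'E'
from h import *
im,d,c=load('side','5')
def yp(u,v,y): o,r=ray(c,u,v); return (o+r*(y-o[1])/r[1]).round(4)
g=im.astype(float)
def darkcol(v,u0,u1):
    row=g[v,u0:u1].mean(1); bg=max(np.median(row),1); w=np.clip(bg-row-15,0,None); return (w*np.arange(u0,u1)).sum()/w.sum()
for v in range(104,127,2):
    u=darkcol(v,240,254); print(v,round(u,2),yp(u,v,.335))
print('tip',yp(246.4,129.3,.335))
print('bush@z.11',plane(c,245.79,140.4,.11).round(4),'x at y=.335',yp(245.79,140.4,.335))
# bridge corners in side crop (screws) 
for a,b in((184,357),(194,437)): print('screw',plane(c,215+a/6-.42,75+b/6-.42,.104).round(4))
E
```

```text
104 246.09 [0.5032 0.335  0.2222]
106 246.07 [0.503  0.335  0.2161]
108 246.03 [0.5028 0.335  0.21  ]
110 246.39 [0.5038 0.335  0.2038]
112 245.57 [0.5013 0.335  0.1977]
114 245.87 [0.5021 0.335  0.1915]
116 245.61 [0.5012 0.335  0.1853]
118 245.63 [0.5012 0.335  0.179 ]
120 245.4 [0.5004 0.335  0.1728]
122 nan [nan nan nan]
124 nan [nan nan nan]
126 nan [nan nan nan]
tip [0.503  0.335  0.1429]
bush@z.11 [0.5    0.3268 0.11  ] x at y=.335 [0.5006 0.335  0.1065]
screw [0.5031 0.3917 0.104 ]
screw [0.5003 0.2878 0.104 ]<stdin>:6: RuntimeWarning: invalid value encountered in scalar divide
```

The side view puts the rod at x≈0.502 and the bush at 0.5005–0.5017, with the tip at z≈0.141, which agrees with the grasp. Shifting −1 mm in x and entering slowly, with a pause at 18 mm deep to look.

```bash
python3 -m creep '[[[0,0,0,-0.0003,-0.001,0.004,5],[0,0,0,0,0,0.01,5],[0,0,0,0,0,0.012,5],[0,0,0,0,0,0.012,5],[0,0,0,0,0,0.01,5]]]'
python3 -m creep '[[[0,0,0,0,0,0,5],[0,0,0,0,0,0,5],[0,0,0,0,0,0,5]]]'
python3 meas.py 6
python3 - <<'E'
from h import *
im,d,c=load('side','6'); a=cv2.resize(cv2.cvtColor(im[85:165,215:275],cv2.COLOR_RGB2BGR),(394,525),interpolation=cv2.INTER_CUBIC)
im,d,c=load('wrist','6'); b=cv2.resize(cv2.cvtColor(im[125:265,205:310],cv2.COLOR_RGB2BGR),(394,525),interpolation=cv2.INTER_CUBIC)
cv2.imwrite('pics/c6.png',np.hstack([a,b]))
E
```

```text
time_s: 7.82
position: [0.5012, 0.3348, 0.3673]
tool_rot: [-2.222, -2.22, 0.002]
ft_force: [0.6, 0.8, -0.6]
gripper_width: 0.0147
time_s: 8.2
position: [0.5016, 0.335, 0.3693]
tool_rot: [2.222, 2.22, 0.002]
ft_force: [-0.7, 0.1, -0.8]
gripper_width: 0.0147
8.2 [0.50155301 0.33504113 0.36926946] [-0.72  0.14 -0.84] 0.014741481014504149 tool z [ 1.e-03  7.e-04 -1.e+00]
rod 0.19 18 0.62 ymin -10.94 w 13.1
rod 0.21 51 -0.47 ymin -4.77 w 7.3
rod 0.22 48 -0.49 ymin -4.62 w 7.7
rod 0.23 40 -0.15 ymin -4.75 w 7.2
rod 0.24 38 -0.19 ymin -4.73 w 7.5
rod 0.25 31 -0.62 ymin -4.41 w 7.0
rod 0.26 938 -0.2 ymin -19.83 w 39.5
rod 0.27 146 0.21 ymin -19.74 w 38.7
rod 0.28 9 -0.25 ymin 3.14 w 18.2
rod zmax 0.278
bush 476 [0.5008 0.3343 0.1104] [0.029 0.104 0.004]
bridge 5783 [0.5022 0.3347 0.104 ] [0.054 0.121 0.005]
```

View pics/c6.png

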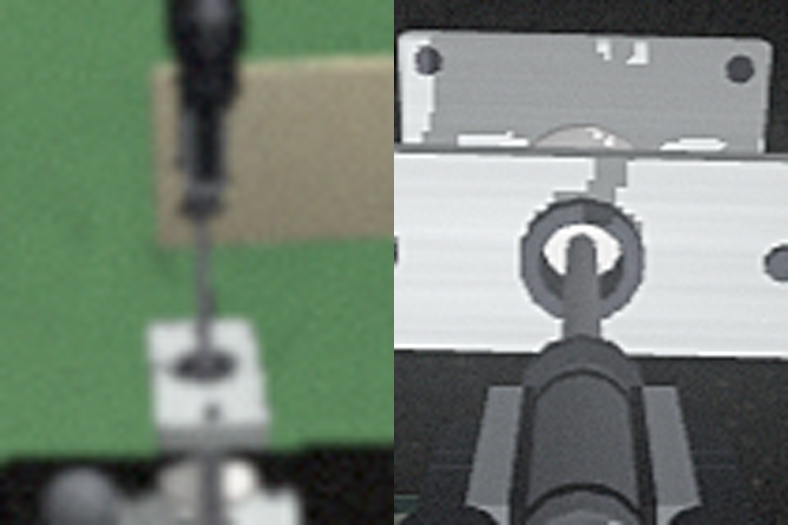

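The rod is centred in both views: side rod column 205 vs bush 204, wrist 582 vs ring centre 581. The tip is inside the bore and no contact shows. Lowering the remaining 34 mm.

```bash
python3 -m creep '[[[0,0,0,0,0,0.006,5],[0,0,0,0,0,0.008,5],[0,0,0,0,0,0.008,5],[0,0,0,0,0,0.008,5],[0,0,0,0,0,0.004,5]]]'
python3 -m creep '[[[0,0,0,0,0,0,5],[0,0,0,0,0,0,5],[0,0,0,0,0,0,5],[0,0,0,0,0,0,5]]]'
python3 meas.py 7
python3 - <<'E'
from h import *
im,d,c=load('side','7'); a=cv2.resize(cv2.cvtColor(im[95:175,215:275],cv2.COLOR_RGB2BGR),(394,525),interpolation=cv2.INTER_CUBIC)
im,d,c=load('wrist','7'); b=cv2.resize(cv2.cvtColor(im[125:265,205:310],cv2.COLOR_RGB2BGR),(394,525),interpolation=cv2.INTER_CUBIC)
cv2.imwrite('pics/c7.png',np.hstack([a,b]))
E
```

```text
time_s: 8.98
position: [0.5011, 0.3348, 0.3338]
tool_rot: [-2.222, -2.22, 0.002]
ft_force: [-0.2, 0.3, -0.9]
gripper_width: 0.0147
time_s: 9.48
position: [0.5014, 0.335, 0.335]
tool_rot: [2.222, 2.221, 0.001]
ft_force: [0.7, -0.2, -0.6]
gripper_width: 0.0149
9.475 [0.50141076 0.33495321 0.33498079] [ 0.74 -0.21 -0.58] 0.014851577901443647 tool z [ 5.e-04  3.e-04 -1.e+00]
rod 0.19 18 -0.67 ymin -11.25 w 18.2
rod 0.21 52 -0.47 ymin -4.56 w 7.3
rod 0.22 423 -0.13 ymin -14.49 w 28.8
rod 0.23 851 -0.13 ymin -19.84 w 39.1
rod 0.24 82 -0.22 ymin -4.79 w 19.2
rod 0.28 25 -1.42 ymin -18.36 w 18.8
rod zmax 0.2879
bush 525 [0.4988 0.3346 0.1105] [0.025 0.103 0.004]
bridge 7266 [0.5016 0.3349 0.104 ] [0.053 0.121 0.005]
```

View pics/c7.png

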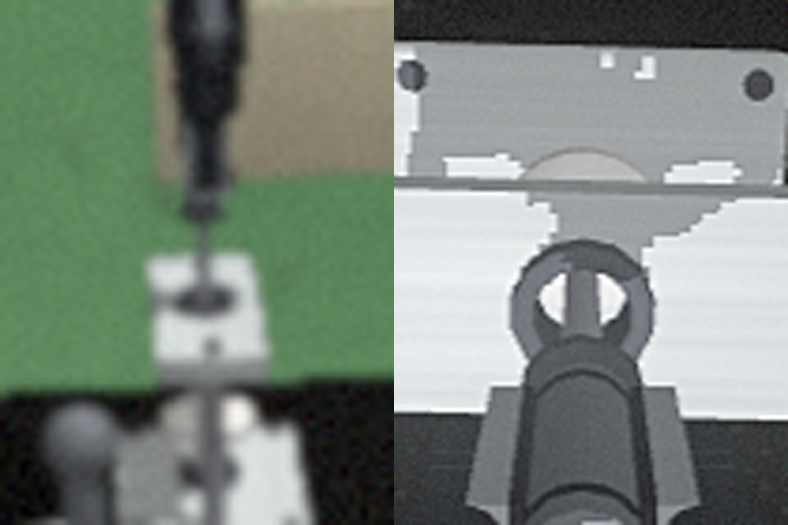

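Centred in both views: wrist rod 582 vs ring centre about 582. As an independent check of the tip height I'll use the collar in the side view, plus stillness and the bystanders.

```bash
python3 - <<'E'
from h import *
s=arm.sense(); print(abs(s['joint_velocities']).max())
im,d,c=load('side','7')
def yp(u,v,y): o,r=ray(c,u,v); return (o+r*(y-o[1])/r[1]).round(4)
for v in range(118,134): print(v,im[v,242:251].mean(1).astype(int))
for b in(207,220): print('collar row',95+b/6.56-.42,yp(246,95+b/6.56-.42,.335-.011))
im,d,c=load('wrist','7'); P=cloud(c,d)
print('col 257'); print([ (v,P[v,257].round(3).tolist()) for v in range(205,232,2)])
for n in('top','side'):
    A=load(n,'0')[0].astype(int);B=load(n,'7')[0].astype(int); df=abs(A-B).max(2)>40
    k,l,st,ce=cv2.connectedComponentsWithStats(df.astype(np.uint8)); print(n,[(st[i].tolist()) for i in range(1,k) if st[i,4]>12])
E
```

```text
0.002009299475778327
118 [105  94  72  42  33  43  69  96 117]
119 [109 101  72  42  27  38  66  92 112]
120 [116  99  64  46  30  38  57  84 100]
121 [109  98  71  45  34  39  58  75  89]
122 [106  89  66  41  32  40  59  81  83]
123 [101  89  71  53  50  57  72  88  89]
124 [ 93  82  76  77  73  79  89 101 100]
125 [ 90  77  75  79  81  77  93 100 101]
126 [ 81  61  59  66  62  67  85  98 100]
127 [76 63 62 58 61 66 78 89 99]
128 [88 73 66 61 68 72 83 92 99]
129 [ 99  95  89  82  79  91  97 101 106]
130 [104 105 100  94  91 100 101 105 105]
131 [104 107 103  98  99  99 105 103 103]
132 [109 107 104  95 101 105 108 106 112]
133 [133 137 123 111 107 124 141 146 145]
collar row 126.1348780487805 [0.5011 0.324  0.1574]
collar row 128.11658536585367 [0.501  0.324  0.1511]
col 257
[(205, [0.498, 0.337, 0.112]), (207, [0.498, 0.337, 0.116]), (209, [0.498, 0.337, 0.122]), (211, [0.497, 0.337, 0.126]), (213, [0.497, 0.337, 0.13]), (215, [0.491, 0.337, 0.15]), (217, [0.491, 0.337, 0.153]), (219, [0.492, 0.337, 0.152]), (221, [0.494, 0.337, 0.152]), (223, [0.494, 0.337, 0.155]), (225, [0.493, 0.336, 0.159]), (227, [0.494, 0.336, 0.161]), (229, [0.493, 0.336, 0.165]), (231, [0.493, 0.336, 0.167])]
top [[107, 143, 155, 241, 12662], [218, 171, 47, 31, 392], [210, 194, 8, 8, 48], [269, 201, 8, 12, 63], [162, 247, 9, 7, 26], [153, 257, 8, 4, 13], [197, 293, 6, 19, 35], [55, 316, 60, 40, 1090], [2, 323, 40, 61, 1225], [208, 325, 6, 7, 21], [49, 341, 4, 9, 21], [291, 342, 10, 6, 27], [302, 344, 8, 9, 26], [39, 351, 11, 33, 270], [310, 359, 10, 23, 137], [95, 360, 75, 24, 844], [167, 375, 5, 6, 14]]
side [[0, 0, 74, 134, 7415], [105, 0, 37, 88, 1969], [223, 0, 44, 130, 2926], [46, 137, 30, 53, 752], [244, 151, 6, 28, 111], [16, 156, 20, 15, 118], [36, 156, 7, 16, 63], [254, 159, 26, 57, 465], [234, 180, 16, 21, 156], [242, 219, 3, 7, 18], [0, 256, 17, 7, 53]]
```

View pics/side_7.png

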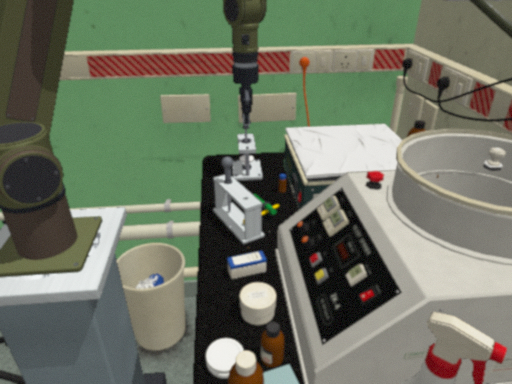

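The collar's top face is at z≈0.152 in the wrist depth, so the tip is at ≈0.058, about 10 mm above the chuck. The commanded height gives 0.0575. The arm is still, and the box, tub, vial, rack and ball probe have not moved. Handing in.

```bash
python3 -c "
from workcell import workorder; print(workorder.job_done())"
```

```text
the job is handed in; nothing more can be done
None
```

I gripped the flat-topped grey probe in the rack's −y hole, lifted it clear of the ball probe and lowered it through the guide bush. I handed the job in at about 9.6 s with the arm still holding it there, still and upright.

**Last checks**
- **Centring:** the rod is centred on the bush to about 1 mm in both the wrist and side views. Tool tilt is under 0.1°.
- **Tip height:** the tip is about 9.5–10 mm above the chuck, from the arm's height at the grasp and the collar height in the wrist depth image. The coarser side view gave about 13 mm.
- **Forces:** wrist force stayed at the ~1 N noise level in every reading from the lift to hand-in, so nothing suggests the probe touched the stand or chuck. The highest reading overall was 6 N, while gripping.
- **Other things:** the ball probe, rack, slide box and tub have not moved in the pictures. I did not check the vial separately.

**What disagreed or went wrong**
- **Bore position:** the camera views differed by up to about 3 mm in x (0.4995 to 0.5023). I set the probe by comparing rod and bush within the same view.
- **Fallen look-alikes:** the green and yellow look-alikes stood upright at the start but were lying down by the 2 s picture. The gripper was then still about 80 mm above the green one's top and no contact force showed, so I believe they toppled on their own. I left them alone.

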